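Scan a pocket diary under the scanner lid

ROBOT

A 7-joint arm with a two-finger parallel gripper is mounted at the origin on the work surface. World frame = base frame: x ahead of the robot, y to its left, z up, the work surface at z = 0. Lengths are in m, angles in rad, forces in N, time in s.
With the tool pointing down it reaches from about 0.425 to 0.925 m from the base axis. Payload 6.8 kg.
Tool frame: the origin (TCP) lies midway between the tips of the shut fingers; the grasp point (between the pads) lies r.grip_point_offset behind it (r.grip_point_offset is the distance from the TCP to the grasp point, in m); z points along the fingers, y is the direction in which the jaws open and shut (so a half turn about z gives the same grasp; the last joint's range is limited). The gripper opens to 85 mm and grips with 20 to 120 N. Pads are 22 mm wide; open, the fingers measure 114 mm over their backs; the gripper's body (76 mm by 85 mm) begins 54 mm behind the grasp point. The pads swing forward as they close: fully open they stand 13 mm farther back than shut.
Start: joints at [1.092, 0.477, 0.022, 1.555, -0.011, 1.109, -0.083], TCP at [0.245, -0.629, 0.231] pointing down, gripper open.
Joint ranges: [-2.96, 2.96], [-0.34, 2.1], [-1.41, 1.46], [0.24, 2.44], [-1.37, 4.51], [0.17, 1.92], [-2.96, 2.96]. Speed limits (rad/s): [2.39, 2.39, 3.14, 3.14, 3.14, 3.14, 3.14].

INTERFACE

Orientations are given as a rotation vector (axis times angle).
In Python, from bench import r gives the robot as it stands. The module is installed in compiled form; this text tells all that it offers.
- The arm moves only by the tool play_rows, never from a script. Its argument "deltas" is a list of rows, each a list of 3 entries, a list of its own where there are three numbers: the finger opening in mm, from 0 to 85.4, then the shift along the tool's x, y, z in mm, then the turn, a rotation vector about the tool's x, y, z in rad. A call has 1 to 8 rows; each row is the pose to reach, as a shift and turn from the pose measured when the call began, along the tool's axes at that moment; what a row does not reach only later rows make up. A row lasts 1/8 s, in which the tool goes at most 62.5 mm and 10.7 degrees, less where a joint would pass 70% of its speed; a pose out of reach is approached as far as the arm can. A call with a gripper value outside its range is refused whole. The fingers move at their own pace and stop on an object; "squeeze" is the grip in N (left out, the last holds). Time passes only in rows, so rows that repeat a pose let the fingers close. It gives the time, the measured TCP pose, the force and the opening at its end, in the units of the state.
- r.get_obs(): the state, without advancing time (a new reading comes with each control period).
- r.grab_frame(name): name is "scene" or "top"; returns (picture, depth): 384x512x3 uint8, red, green, blue; 384x512 float32, m along the optical axis (not along the pixel's ray), 0 where there is no reading.
- r.camera_model(name): a dict with "mtx" (3x3 intrinsics, pixels), "rvec" (rotation vector, rad) and "tvec" (3), from world to camera coordinates, as OpenCV has them. Camera axes: x right, y down, z forward; pixel columns grow to the right and rows downward; lengths in m; the calibration is good to about 2 mm. A picture is of the moment at which its call begins. camera_model takes no time and is no camera call.
- r.hand_in(): hands the job in, once; it reports no verdict.
The state is a dict: "clock": time; "joints": joint angles; "qvel": joint speeds; "tau": joint torques, N m; "tcp_pos": TCP position; "orientation": TCP orientation; "contact_force": force on the tool from outside, world axes, zero at the start; "moment": the same for the moment, N m; "grip_width": finger opening in m.
Only numpy, scipy, OpenCV 4.12 (cv2) and the standard library are available. Lean on these libraries where they do the work, as an engineer would, in place of code of your own. Each camera call takes 0.05 s, during which the arm holds its last target. There are 200 camera calls.

TASK

Lay the slim black pocket diary flat on the scanner's glass, wholly inside the window, setting it down without dropping it while the lid stays open. Then bring the lid down gently onto the diary, never letting it fall, press down on the middle of the closed lid with about 15 N (a kilo and a half) for two seconds, and let go so that the lid rests on the diary. Leave the other things on the desk where they are.

Things in the scene. Friction and masses are not known exactly. Their poses are not given: they have to be found in the camera images.
- scanner: compact flatbed scanner fixed to the desk, 290 x 236 mm in plan, 50 mm high to its glass. Origin: centre of its underside on the desk; z up, x along the hinge, y from the free edge of the lid towards the hinge. Two black hinge towers (30 mm long in x at x = +-100 mm, on the +y edge) stand 20 mm above the glass.
- glass (a point): centre of the scanner's glass, on its upper surface (50 mm above the desk); axes as the scanner's. The glass is a pale blue-grey window 240 mm (x) by 180 mm (y), flush with the white frame round it.
- hinge (a joint): opening angle of the lid, rad: 0 = level, its underside then 16 mm above the glass, which is where it lies on the diary; -0.1 = stop when nothing lies on the glass; about 1.57 = upright; 1.75 = fully open stop. It starts open at 1.42 to 1.65. The hinge's friction (0.18 N m, light damping) holds the lid only above about 1.25 rad; lower down it falls and slams unless held. Lid mass 0.3 to 0.55 kg.
- lid: white hinged lid, a rigid slab 284 mm along the hinge, 212 mm wide, 20 mm thick. Origin on the hinge axis; with the lid level its axes are the scanner's: the slab covers y = -16 to -228 mm, z = -10 to +10 mm. To lower it, its free edge must be brought down from upright towards the scanner's -y side.
- hinge_axis (a point): point on the hinge axis at the middle of the lid, 76 mm above the desk, 126 mm on the +y side of the scanner's centre. The axis runs along the scanner's x.
- bar (a point): middle of the round aluminium pull bar on the lid's free edge: 12 mm thick, 130 mm long, parallel to the hinge, 268 mm from the hinge axis in the lid's mid-plane, with 34 mm clear between bar and lid edge and 118 mm clear between its two end arms. It can be gripped from straight above at every lid angle and turns freely between the fingers.
- lid_top (a point): point on the lid's upper (outer) face, over the middle of the glass when the lid is level: then 86 mm above the desk.
- diary: slim black-bound pocket diary with white page edges, plain cover, rigid, lying flat on the desk at the start: 62 mm (its x) by 130 mm (its y), 16 mm thick, 0.13 to 0.2 kg. Origin: centre of its underside; z up.
- corner0 (a point): +x +y corner of the diary's underside
- corner1 (a point): +x -y corner of the diary's underside
- corner2 (a point): -x -y corner of the diary's underside
- corner3 (a point): -x +y corner of the diary's underside
- stapler: black desk stapler, 150 x 38 x 54 mm; origin at the centre of its underside. Bystander: leave it where it is.
- calculator: black pocket calculator, 145 x 85 x 16 mm, with a display and keys; origin at the centre of its underside. Bystander: leave it where it is.
- note_block: block of white note paper, 76 x 76 x 35 mm; origin at the centre of its underside. Bystander: leave it where it is.
- board_eraser: whiteboard eraser, 130 x 50 x 30 mm, wooden back on grey felt; origin at the centre of its underside. Bystander: leave it where it is.
- mug: white mug, 84 mm across, 95 mm high; origin at the centre of its underside. Bystander: leave it where it is.
- hole_punch: black two-hole punch, 110 x 120 x 57 mm; origin at the centre of its underside. Bystander: leave it where it is.
- pen_pot: dark steel pen pot, 80 mm across, 100 mm high (pens reach 160 mm); origin at the centre of its underside. Bystander: leave it where it is.
There are look-alikes about, which are no part of the job. What is shaped like the diary but red is not meant.

How it is judged:
By the outcome, as a careful person would: the job done as asked, in the order asked, and still so for the second after the job is handed in, with the robot touching nothing.
It also fails if it takes over 72 s, if anything falls off the work surface, if the arm or the gripper's body presses on something with over 40 N, if the wrist force passes 120 N, or if a joint passes its speed limit or range.

## Working session

There is one attempt and no reset: what is moved stays moved. The work goes in short steps, Python scripts to look and compute and a tool call to move; the robot and the scene stay as the last step left them, time stands still between calls to the robot, and variables do not carry over. Pictures are saved under pics/ and viewed, about 8 in all and at most 12, crops included, and the job is handed in when it is done.

Besides the shell and the picture viewer there is one more tool, called as name([rows], argument=value, ...), one row to a line, values as JSON. play_rows: Moves the arm, as the interface text tells. Its arguments: {"type":"object","properties":{"deltas":{"type":"array"},"squeeze":{"type":"number"}},"required":["deltas"]}

```bash
mkdir -p pics
cat > h.py <<'E'
import numpy as np, cv2
from scipy.spatial.transform import Rotation as R
from bench import r
def snap(n):
    im,d=r.grab_frame(n); np.savez('%s.npz'%n,im=im,d=d); return im,d
def cam(n):
    c=r.camera_model(n); M=R.from_rotvec(np.ravel(c['rvec'])).as_matrix(); return np.array(c['mtx']),M,np.ravel(c['tvec'])
def world(n,d):
    K,M,t=cam(n); h,w=d.shape; u,v=np.meshgrid(np.arange(w),np.arange(h))
    p=np.stack([(u-K[0,2])/K[0,0]*d,(v-K[1,2])/K[1,1]*d,d],-1)
    return (p-t)@M
def ray(n,uv,z):
    K,M,t=cam(n); uv=np.atleast_2d(uv).astype(float)
    p=np.c_[(uv-K[:2,2])/[K[0,0],K[1,1]],np.ones(len(uv))]@M; c=-t@M
    return c+p*((z-c[2])/p[:,2])[:,None]
def save(im,n,s=1):
    cv2.imwrite('pics/'+n,cv2.resize(im[:,:,::-1],None,fx=s,fy=s,interpolation=cv2.INTER_CUBIC))
def tool(p):  # world point -> shift in mm in tool axes
    o=r.get_obs(); return R.from_rotvec(o['orientation']).inv().apply(np.array(p)-o['tcp_pos'])*1000
E
python3 - <<'E'
from h import *
for n in('top','scene'):
    im,d=snap(n); save(im,n+'0.png',1.5)
    print(n,cam(n)[0][0,0],-cam(n)[2]@cam(n)[1])
print(r.get_obs(),r.grip_point_offset)
E
```

```text
top 399.7792697345111 [0.44193266 0.01405075 1.31996459]
scene 422.9996851309441 [ 1.45467031 -0.17018102  1.11662054]
{'clock': 0.1, 'joints': array([ 1.09188516,  0.47771899,  0.02234351,  1.55635802, -0.01147475,
        1.10930633, -0.08311884]), 'qvel': array([ 0.00020334, -0.00213722,  0.0009365 , -0.00338045,  0.00131795,
        0.00024534,  0.00199467]), 'tau': array([ 4.43091631e-03, -5.97758961e+01,  1.61412634e+00, -2.81954920e+01,
        1.29177675e-02,  4.98269001e-03,  7.56016902e-05]), 'tcp_pos': array([ 0.24438702, -0.62862687,  0.23041963]), 'orientation': array([-3.08617342e+00, -5.78860218e-01,  7.01603495e-04]), 'contact_force': array([-0.9430807 , -0.30738884, -0.07115593]), 'moment': array([ 0.00496586, -0.00687875,  0.04194086]), 'grip_width': 0.08514375103115294} 0.0187
```

View pics/top0.png

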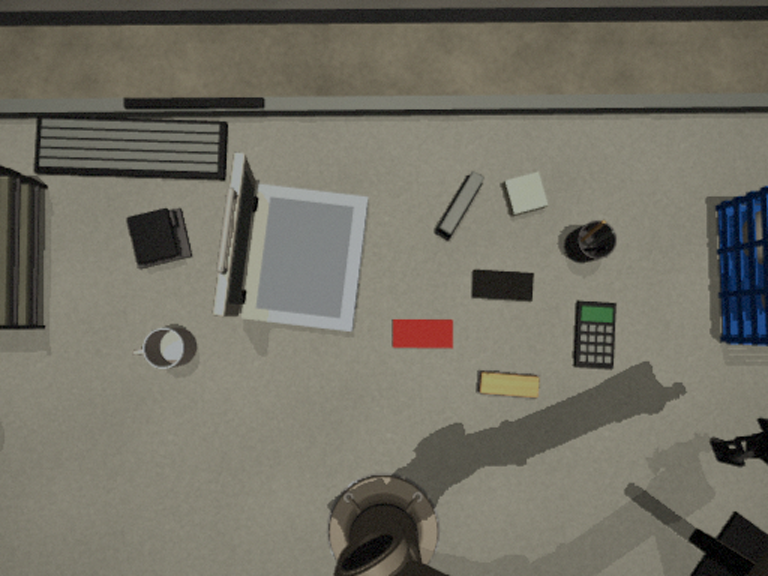

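View pics/scene0.png

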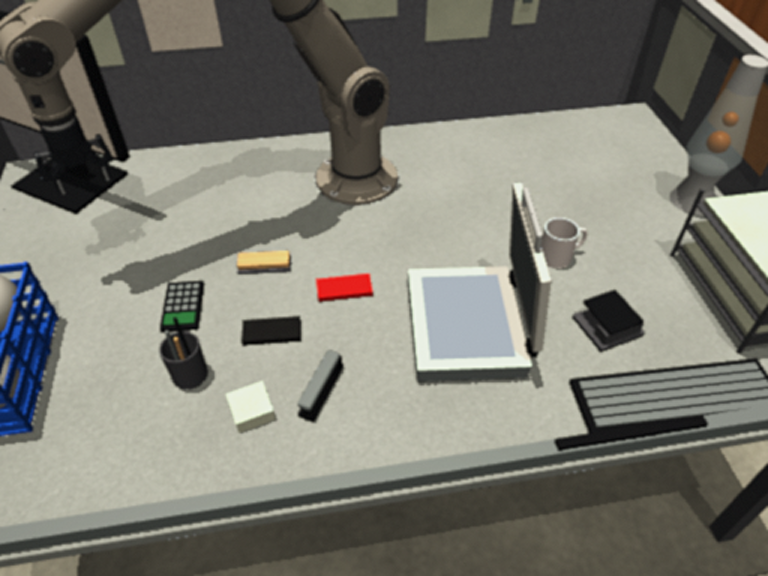

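Candidates in the top picture (1.5x pixels): black slab (502,285), red slab (422,333), the calculator (595,335), stapler (458,205), hole punch (158,237) and the black strip on the desk edge (195,103). By description I choose the plain black slab at (502,285); next I measure it and check it in a crop.

Run:
```python
from h import *
z=np.load('top.npz'); im=z['im'];d=z['d'];W=world('top',d)
hsv=cv2.cvtColor(im,cv2.COLOR_RGB2HSV)
def comp(mask,uv):
    n,l=cv2.connectedComponents(mask.astype(np.uint8)); m=(l==l[uv[1],uv[0]]); return m
def rect(m,zz,name):
    c=max(cv2.findContours(m.astype(np.uint8),cv2.RETR_EXTERNAL,cv2.CHAIN_APPROX_NONE)[0],key=cv2.contourArea)[:,0]
    p=ray('top',c,zz)[:,:2]; q=cv2.minAreaRect((p*1000).astype(np.float32)); print(name,q); print(cv2.boxPoints(q).round(0).tolist())
m=comp(hsv[...,2]<55,(335,190)); rect(m,.016,'diary'); print('z diary',np.median(W[m][:,2]))
print('glass hsv',hsv[165,205],'frame',hsv[165,238], 'z',W[165,205])
g=comp((abs(hsv[...,0].astype(int)-hsv[165,205,0])<12)&(abs(hsv[...,1].astype(int)-hsv[165,205,1])<18)&(hsv[...,2]>100),(205,165)); rect(g,.05,'glass')
# scanner top surface by depth
s=(abs(W[...,2]-.05)<.006)&(W[...,0]>.25); s=comp(s,(205,165)); rect(s,.05,'frame')
# lid: high points
l=(W[...,2]>.1)&(W[...,1]>.25)&(W[...,1]<.5)&(W[...,0]>.4); 
P=W[l]; print('lid',P.min(0),P.max(0))
zs=np.load('scene.npz'); Ws=world('scene',zs['d'])
for n,w in(('top',W),('scene',Ws)):
    l=(w[...,2]>.1)&(w[...,2]<.5)&(w[...,1]>.2)&(w[...,1]<.5)&(w[...,0]>.35)&(w[...,0]<.9); P=w[l]
    for a in np.arange(.1,.4,.02):
        Q=P[(P[:,2]>a)&(P[:,2]<a+.02)]
        if len(Q): print(n,round(a,2),len(Q),Q[:,0].min().round(3),Q[:,0].max().round(3),np.percentile(Q[:,1],[2,50,98]).round(3))
save(im[110:260,220:430],'crop.png',3)
```

```text
diary ((528.6204223632812, -265.14910888671875), (131.13307189941406, 60.35660934448242), 86.00337219238281)
[[494.0, -328.0], [554.0, -333.0], [563.0, -202.0], [503.0, -198.0]]
z diary 0.015256381224962237
glass hsv [ 80   6 131] frame [ 96   8 169] z [0.60842254 0.15479052 0.04896914]
glass ((588.1911010742188, 151.26345825195312), (220.42640686035156, 288.0068664550781), 83.8504638671875)
[[433.0, 57.0], [720.0, 26.0], [743.0, 245.0], [457.0, 276.0]]
frame ((588.5645141601562, 162.45590209960938), (237.19940185546875, 289.8677673339844), 82.83655548095703)
[[430.0, 63.0], [718.0, 27.0], [747.0, 262.0], [460.0, 298.0]]
lid [0.46127955 0.25001212 0.10022277] [0.74010317 0.29134251 0.35356873]
top 0.1 50 0.465 0.73 [0.257 0.273 0.291]
top 0.12 76 0.464 0.738 [0.254 0.271 0.288]
top 0.14 81 0.464 0.736 [0.252 0.268 0.285]
top 0.16 80 0.464 0.739 [0.25  0.267 0.284]
top 0.18 85 0.463 0.736 [0.248 0.264 0.282]
top 0.2 92 0.463 0.736 [0.246 0.262 0.279]
top 0.22 98 0.462 0.738 [0.244 0.259 0.277]
top 0.24 102 0.462 0.741 [0.242 0.257 0.275]
top 0.26 112 0.462 0.737 [0.239 0.256 0.273]
top 0.28 302 0.461 0.74 [0.238 0.256 0.281]
top 0.3 466 0.461 0.74 [0.24  0.259 0.285]
top 0.32 13 0.531 0.667 [0.245 0.261 0.27 ]
top 0.34 283 0.531 0.67 [0.245 0.257 0.268]
scene 0.1 97 0.419 0.747 [0.253 0.266 0.288]
scene 0.12 115 0.468 0.745 [0.251 0.263 0.284]
scene 0.14 122 0.477 0.745 [0.249 0.261 0.281]
scene 0.16 124 0.475 0.745 [0.247 0.259 0.279]
scene 0.18 136 0.465 0.747 [0.245 0.256 0.279]
scene 0.2 137 0.462 0.745 [0.243 0.256 0.277]
scene 0.22 134 0.475 0.746 [0.24  0.252 0.273]
scene 0.24 144 0.472 0.744 [0.238 0.25  0.271]
scene 0.26 149 0.469 0.745 [0.236 0.248 0.269]
scene 0.28 219 0.462 0.744 [0.234 0.248 0.269]
scene 0.3 342 0.463 0.742 [0.237 0.255 0.279]
scene 0.32 31 0.536 0.672 [0.243 0.25  0.264]
scene 0.34 149 0.532 0.671 [0.242 0.253 0.265]
```

View pics/crop.png

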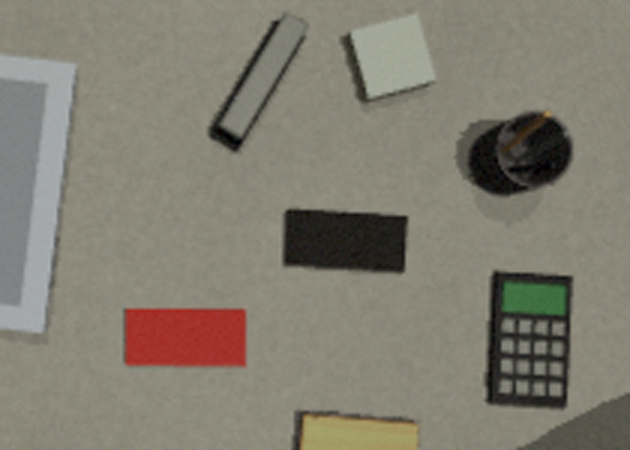

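The crop shows one plain black slab at crop (345,240), with no display or keys, lying apart from the red one (185,337). That is the diary. Next the glass window, then the approach.

Run:
```python
from h import *
z=np.load('top.npz'); im=z['im'];hsv=cv2.cvtColor(im,cv2.COLOR_RGB2HSV)
print(ray('top',np.array([[268,195],[354,207],[340,318],[256,308]])/1.5,.05)[:,:2].round(3).tolist())
print(hsv[165,195:250,2].tolist()); print(hsv[165,150:200,1].tolist(),hsv[165,150:200,2].tolist())
a=np.deg2rad(-7.15); ex=np.array([np.cos(a),np.sin(a)]); ey=np.array([-ex[1],ex[0]])
bl=cv2.medianBlur(hsv[...,2],5); m=((bl>115)&(bl<148)).astype(np.uint8)
m[:,:165]=0;m[:120]=0;m[225:]=0;m[:,243:]=0
n,l=cv2.connectedComponents(m); m=(l==l[165,205]).astype(np.uint8)
c=max(cv2.findContours(m,0,1)[0],key=cv2.contourArea)[:,0]; q=cv2.minAreaRect((ray('top',c,.05)[:,:2]*1000).astype(np.float32)); print(q)
print('rel frame',(np.array(q[0])-[588.5,162.5])@np.c_[ex,ey])
print('tool shift',tool([.5286,-.2651,.12]))
```

```text
[[0.722, 0.239], [0.695, 0.055], [0.458, 0.086], [0.48, 0.264]]
[133, 132, 131, 132, 132, 132, 131, 132, 130, 133, 131, 133, 129, 133, 133, 132, 131, 133, 131, 131, 131, 130, 133, 133, 129, 131, 130, 131, 130, 130, 131, 132, 132, 129, 131, 132, 131, 158, 169, 171, 169, 169, 170, 169, 169, 173, 119, 119, 136, 142, 139, 142, 141, 140, 141]
[30, 34, 35, 26, 30, 43, 32, 25, 47, 39, 35, 16, 8, 22, 28, 34, 32, 26, 25, 26, 26, 28, 28, 26, 27, 19, 9, 4, 8, 8, 8, 8, 6, 6, 6, 8, 10, 8, 8, 8, 8, 8, 6, 8, 8, 12, 8, 8, 10, 8] [128, 111, 102, 159, 153, 94, 55, 41, 38, 26, 29, 32, 31, 35, 54, 82, 103, 157, 164, 165, 165, 164, 166, 164, 162, 158, 137, 129, 130, 129, 130, 130, 131, 131, 128, 130, 132, 132, 133, 133, 131, 132, 131, 132, 131, 133, 132, 131, 132, 132]
((588.8682250976562, 161.8662109375), (179.43356323242188, 239.24681091308594), 82.78498840332031)
rel frame [ 0.44424775 -0.58302851]
tool shift [ 396.64655271 -235.64082607  110.752916  ]
```

play_rows([
  [85,[50,-30,0],[0,0,-0.15]],
  [85,[100,-60,0],[0,0,-0.3]],
  [85,[150,-90,0],[0,0,-0.45]],
  [85,[200,-120,0],[0,0,-0.6]],
  [85,[250,-150,10],[0,0,-0.75]],
  [85,[300,-180,20],[0,0,-0.9]],
  [85,[350,-208,40],[0,0,-1.03]],
  [85,[397,-236,60],[0,0,-1.13]],
])

```text
clock: 1.1
tcp_pos: [0.5298, -0.2631, 0.1702]
orientation: [-2.293, -2.146, -0.001]
contact_force: [0.5, -0.3, 0.2]
grip_width: 0.0846
```

Run:
```python
from h import *
o=r.get_obs(); M=R.from_rotvec(o['orientation']).as_matrix()
print(o['clock'],o['tcp_pos'],M.round(3),o['contact_force'],tool([.5286,-.2651,0]), 'tool y ang',np.degrees(np.arctan2(M[1,1],M[0,1])))
im,d=snap('scene');W=world('scene',d);hsv=cv2.cvtColor(im,cv2.COLOR_RGB2HSV)
m=(hsv[...,2]<55)&(abs(W[...,2]-.016)<.006)&(abs(W[...,0]-.53)<.08)&(abs(W[...,1]+.265)<.09)
c=np.argwhere(m)[:,::-1]; q=cv2.minAreaRect((ray('scene',c,.016)[:,:2]*1000).astype(np.float32)); print(m.sum(),q)
```

```text
1.1 [ 0.52978512 -0.26314524  0.17015237] [[ 0.066  0.998 -0.   ]
 [ 0.998 -0.066  0.002]
 [ 0.001 -0.001 -1.   ]] [ 0.45997329 -0.33170797  0.16650204] [ -2.28108938  -0.95382652 170.14976204] tool y ang -3.802013853315091
541 ((530.50244140625, -267.72711181640625), (123.55615997314453, 65.02742767333984), 86.41704559326172)
```

play_rows([
  [85,[-1,-1,40],[0,0,0]],
  [85,[-2,-1,80],[0,0,0]],
  [85,[-2,-1,120],[0,0,0]],
  [85,[-2,-1,145],[0,0,0]],
  [85,[-2,-1,160],[0,0,0]],
  [85,[-2,-1,168],[0,0,0]],
  [85,[-2,-1,169],[0,0,0]],
  [85,[-2,-1,169],[0,0,0]],
], squeeze=60)

```text
clock: 2.15
tcp_pos: [0.533, -0.2547, -0.0004]
orientation: [-2.276, -2.159, -0.009]
contact_force: [-0.2, -0.1, -0.1]
grip_width: 0.0848
```

play_rows([
  [70,[0,0,0],[0,0,0]],
  [62,[0,0,0],[0,0,0]],
  [50,[0,0,0],[0,0,0]],
  [50,[0,0,0],[0,0,0]],
  [50,[0,0,0],[0,0,0]],
  [50,[0,0,0],[0,0,0]],
])

```text
clock: 2.9
tcp_pos: [0.5333, -0.2551, 0.0008]
orientation: [-2.277, -2.159, -0.009]
contact_force: [-2.9, 0.1, 8.4]
grip_width: 0.0605
```

Run:
```python
from h import *
o=r.get_obs(); print(o['clock'],o['tcp_pos'],o['contact_force'],o['grip_width'])
```

```text
2.9 [ 0.53329731 -0.25506515  0.00075507] [-2.88129186  0.08535899  8.43639389] 0.06049420632455023
```

play_rows([
  [50,[0,0,-5],[0,0,0]],
  [50,[0,0,-15],[0,0,0]],
  [50,[0,0,-35],[0,0,0]],
  [50,[0,0,-65],[0,0,0]],
  [50,[0,0,-100],[0,0,0]],
  [50,[0,0,-125],[0,0,0]],
  [50,[0,0,-140],[0,0,0]],
  [50,[0,0,-140],[0,0,0]],
])

```text
clock: 3.9
tcp_pos: [0.5337, -0.2563, 0.1421]
orientation: [-2.279, -2.16, -0.011]
contact_force: [-0.6, -0.7, -1.6]
grip_width: 0.0603
```

Run:
```python
from h import *
o=r.get_obs(); M=R.from_rotvec(o['orientation']).as_matrix(); print(o['clock'],o['joints'].round(3),o['tcp_pos'],M.round(3),o['contact_force'],o['grip_width'])
im,d=snap('top');W=world('top',d);save(np.hstack([im[120:260,260:400],snap('scene')[0][140:280,120:260]]),'lift.png',2.5)
# diary now at z about .156
```

```text
3.9 [ 0.618  0.464 -0.354  1.823  0.193  0.887  0.123] [ 0.53365738 -0.25630942  0.14211054] [[ 0.054  0.999  0.004]
 [ 0.999 -0.054  0.006]
 [ 0.006  0.004 -1.   ]] [-0.63454932 -0.74670403 -1.62935327] 0.0602985147821071
```

View pics/lift.png

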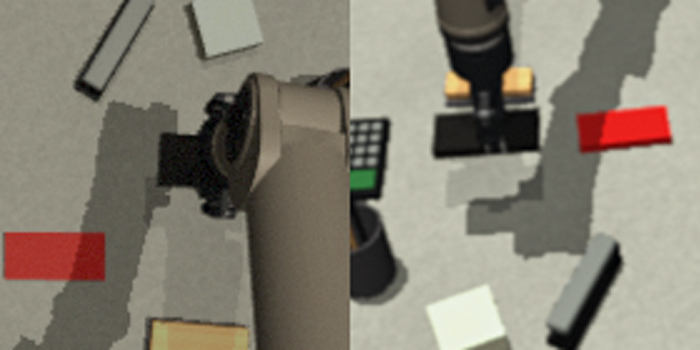

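The diary hangs level in the jaws (scene half of the crop, around (488,130)), clear of the desk, gripped about 1 cm off its middle. Now I carry it over the glass.

play_rows([
  [50,[10,1,0],[0,0,0]],
  [50,[35,3,0],[0,0,0.01]],
  [50,[70,5,0],[0,0,0.02]],
  [50,[110,8,0],[0,0,0.03]],
  [50,[150,11,0],[0,0,0.04]],
  [50,[190,14,0],[0,0,0.05]],
  [50,[225,17,0],[0,0,0.06]],
  [50,[250,19,0],[0,0,0.07]],
])

```text
clock: 5.0
tcp_pos: [0.5641, -0.0041, 0.141]
orientation: [-2.347, -2.079, -0.007]
contact_force: [-1.0, -0.5, -1.5]
grip_width: 0.0602
```

Run:
```python
from h import *
o=r.get_obs(); M=R.from_rotvec(o['orientation']).as_matrix(); print(o['clock'],o['joints'].round(3),o['tcp_pos'],M.round(3),o['contact_force'],o['grip_width'],tool([.5883,.160,.142]))
```

```text
5.0 [ 0.221  0.432 -0.404  1.885  0.207  0.865 -0.406] [ 0.56413033 -0.00411138  0.14101308] [[ 0.121  0.993 -0.001]
 [ 0.993 -0.121  0.008]
 [ 0.008 -0.002 -1.   ]] [-0.95403733 -0.49490954 -1.52009867] 0.060185303821269076 [165.83159311   4.17938673   0.32772111]
```

play_rows([
  [50,[20,1,0],[0,-0.004,0]],
  [50,[50,2,0],[0,-0.008,0]],
  [50,[85,3,0],[0,-0.008,0]],
  [50,[120,4,0],[0,-0.008,0]],
  [50,[147,4,0],[0,-0.008,0]],
  [50,[161,4,0],[0,-0.008,0]],
  [50,[166,4,0],[0,-0.008,0]],
  [50,[166,4,0],[0,-0.008,0]],
])

```text
clock: 6.0
tcp_pos: [0.588, 0.1594, 0.142]
orientation: [-2.351, -2.081, 0.004]
contact_force: [0.3, -1.1, -1.9]
grip_width: 0.0605
```

Run:
```python
from h import *
o=r.get_obs(); M=R.from_rotvec(o['orientation']).as_matrix(); print(o['clock'],o['tcp_pos'],M.round(3),o['contact_force'],o['grip_width'],tool([.5883,.160,.142]))
for n in('top','scene'):
    im,d=snap(n);W=world(n,d);hsv=cv2.cvtColor(im,cv2.COLOR_RGB2HSV)
    m=(hsv[...,2]<55)&(abs(W[...,2]-.155)<.006)&(abs(W[...,0]-.59)<.1)&(abs(W[...,1]-.15)<.09)
    print(n,m.sum(),W[m].min(0),W[m].max(0))
save(im[120:300,230:400],'over.png',3)
```

```text
6.0 [0.58797159 0.15938943 0.14197529] [[ 0.121  0.993 -0.003]
 [ 0.993 -0.121 -0.001]
 [-0.001 -0.002 -1.   ]] [ 0.25334576 -1.08531725 -1.91754853] 0.060480733973697305 [ 0.64588474  0.25183376 -0.02588312]
top 124 [0.56163808 0.08137886 0.15144158] [0.612055   0.11656805 0.16068205]
scene 440 [0.55016326 0.07815092 0.14911226] [0.62879097 0.20814948 0.16092228]
```

View pics/over.png

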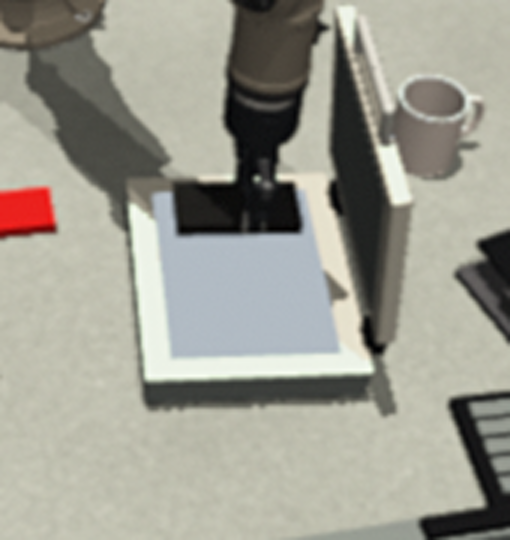

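play_rows([
  [50,[1,0,8],[0,0,0]],
  [50,[2,0,25],[0,0,0]],
  [50,[4,0,45],[0,0,0]],
  [50,[5,0,62],[0,0,0]],
  [50,[5,0,75],[0,0,0]],
  [50,[5,0,82],[0,0,0]],
  [50,[5,0,85],[0,0,0]],
  [50,[5,0,86],[0,0,0]],
])

```text
clock: 7.1
tcp_pos: [0.5889, 0.1636, 0.0564]
orientation: [-2.353, -2.081, 0.003]
contact_force: [0.1, -0.4, -1.5]
grip_width: 0.0603
```

play_rows([
  [50,[0,0,0.5],[0,0,0]],
  [50,[0,0,1],[0,0,0]],
  [50,[0,0,1.5],[0,0,0]],
  [50,[0,0,2],[0,0,0]],
  [50,[0,0,2],[0,0,0]],
])

```text
clock: 7.72
tcp_pos: [0.5889, 0.1636, 0.0543]
orientation: [-2.353, -2.081, 0.003]
contact_force: [0.1, -0.5, -1.7]
grip_width: 0.0603
```

play_rows([
  [50,[0,0,0.5],[0,0,0]],
  [50,[0,0,1],[0,0,0]],
  [50,[0,0,1.5],[0,0,0]],
  [50,[0,0,2],[0,0,0]],
  [50,[0,0,2],[0,0,0]],
])

```text
clock: 8.35
tcp_pos: [0.5888, 0.1636, 0.0523]
orientation: [-2.353, -2.081, 0.003]
contact_force: [-0.7, -0.7, -1.9]
grip_width: 0.0599
```

play_rows([
  [50,[0,0,0.5],[0,0,0]],
  [50,[0,0,1],[0,0,0]],
  [50,[0,0,1.5],[0,0,0]],
  [50,[0,0,1.5],[0,0,0]],
])

```text
clock: 8.85
tcp_pos: [0.5889, 0.1635, 0.0509]
orientation: [-2.353, -2.08, 0.003]
contact_force: [-0.7, -0.7, -0.8]
grip_width: 0.0604
```

play_rows([
  [50,[0,0,0.4],[0,0,0]],
  [50,[0,0,0.8],[0,0,0]],
  [50,[0,0,0.8],[0,0,0]],
])

```text
clock: 9.22
tcp_pos: [0.5889, 0.1636, 0.0508]
orientation: [-2.353, -2.081, 0.003]
contact_force: [-3.6, -1.1, 6.9]
grip_width: 0.0604
```

Contact is firm at 7 N. I open the jaws and rise.

play_rows([
  [63,[0,0,0],[0,0,0]],
  [66,[0,0,0],[0,0,0]],
  [70,[0,0,0],[0,0,0]],
  [76,[0,0,0],[0,0,0]],
  [80,[0,0,0],[0,0,0]],
  [80,[0,0,0],[0,0,0]],
])

```text
clock: 9.98
tcp_pos: [0.5889, 0.1636, 0.0508]
orientation: [-2.353, -2.081, 0.003]
contact_force: [0.7, -0.1, -1.0]
grip_width: 0.0797
```

play_rows([
  [80,[-2,0,-8],[0,0,0]],
  [80,[-5,0,-25],[0,0,0]],
  [80,[-10,0,-50],[0,0,0]],
  [80,[-20,0,-80],[0,0,0]],
  [80,[-40,0,-120],[0,0,0]],
  [80,[-70,0,-165],[0,0,0]],
  [80,[-110,0,-210],[0,0,0]],
  [80,[-150,0,-255],[0,0,0]],
])

```text
clock: 10.98
tcp_pos: [0.5704, 0.0137, 0.309]
orientation: [2.353, 2.081, -0.001]
contact_force: [0.5, -0.5, -0.5]
grip_width: 0.0802
```

Run:
```python
from h import *
o=r.get_obs(); M=R.from_rotvec(o['orientation']).as_matrix(); print(o['clock'],o['joints'].round(3),o['tcp_pos'],M.round(3),o['contact_force'],o['grip_width'])
a=np.deg2rad(-7.2); ex=np.array([np.cos(a),np.sin(a)]); ey=np.array([-ex[1],ex[0]])
for n in('scene','top'):
    im,d=snap(n);W=world(n,d);hsv=cv2.cvtColor(im,cv2.COLOR_RGB2HSV)
    m=(hsv[...,2]<60)&(abs(W[...,2]-.066)<.006)&(abs(W[...,0]-.59)<.06)&(abs(W[...,1]-.15)<.085)
    c=np.argwhere(m)[:,::-1]; p=ray(n,c,.066)[:,:2]*1000
    q=cv2.minAreaRect(p.astype(np.float32)); b=(cv2.boxPoints(q)-[588.7,162])@np.c_[ex,ey]
    print(n,m.sum(),np.median(W[m][:,2]),q,b.round(0).tolist())
    l=(W[...,2]>.325)&(W[...,2]<.36)&(W[...,1]>.22)&(W[...,1]<.32)&(W[...,0]>.45)&(W[...,0]<.75); P=W[l]
    print('bar',len(P),P.min(0),P.max(0),np.median(P,0))
    np.save(n+'lift.npy',im)
save(im[60:260,120:330],'placed.png',3)
```

```text
10.975 [ 0.214  0.272 -0.427  1.691  0.12   1.204 -0.365] [0.57037856 0.01371423 0.30898577] [[ 0.122  0.993  0.   ]
 [ 0.993 -0.122 -0.001]
 [-0.001  0.    -1.   ]] [ 0.45466399 -0.5423442  -0.52686477] 0.08022165225117243
scene 542 0.06598450156946112 ((592.3572387695312, 148.12359619140625), (125.57347869873047, 64.62612915039062), 82.78849029541016) [[-27.0, -76.0], [38.0, -76.0], [38.0, 49.0], [-27.0, 49.0]]
bar 168 [0.53455436 0.24157892 0.325239  ] [0.67225142 0.26719909 0.35097777] [0.61487642 0.25217244 0.34625714]
top 758 0.06544396077098448 ((587.5653076171875, 150.4276123046875), (127.01709747314453, 60.87173080444336), 81.6620101928711) [[-31.0, -75.0], [29.0, -76.0], [32.0, 51.0], [-29.0, 52.0]]
bar 295 [0.53044671 0.24398023 0.32528609] [0.66978127 0.27132524 0.35266361] [0.59988531 0.25711399 0.34635292]
```

View pics/placed.png

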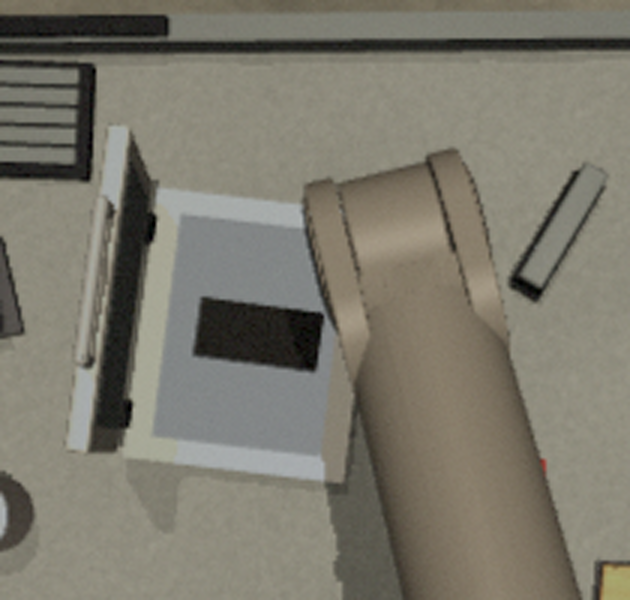

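The diary lies flat on the glass (crop (258,334)), in the scanner frame about x -30..32 and y -77..53 mm, so wholly inside ±120 by ±90. Now I go over the bar with the jaws turned across it.

play_rows([
  [80,[0,0,-30],[0,0,-0.17]],
  [75,[10,0,-60],[0,0,-0.34]],
  [70,[30,0,-85],[0,0,-0.51]],
  [60,[60,0,-100],[0,0,-0.68]],
  [50,[100,0,-105],[0,0,-0.85]],
  [50,[150,0,-105],[0,0,-1.02]],
  [50,[200,0,-105],[0,0,-1.19]],
  [50,[225,0,-105],[0,0,-1.36]],
])

```text
clock: 12.08
tcp_pos: [0.6002, 0.2366, 0.4179]
orientation: [0.517, 3.09, -0.001]
contact_force: [0.3, -0.0, 0.2]
grip_width: 0.0501
```

```bash
cat >> h.py <<'E'
def st(p=None):
    o=r.get_obs(); M=R.from_rotvec(o['orientation']).as_matrix(); print(round(o['clock'],2),'q',o['joints'].round(2),'tcp',o['tcp_pos'].round(4),'yawy',np.degrees(np.arctan2(M[1,1],M[0,1])).round(2),'z',M[:,2].round(3),'F',o['contact_force'].round(1),'w',round(o['grip_width'],4))
    if p is not None: print('shift',tool(p).round(1),'turn',(R.from_matrix(M).inv()*R.from_matrix(D)).as_rotvec().round(3))
a=np.deg2rad(-7.2); ex=np.array([np.cos(a),np.sin(a),0]); ey=np.array([-ex[1],ex[0],0]); ez=np.array([0,0,1.])
D=np.c_[ex,ey,-ez]; D=np.c_[np.cross(ey,-ez),ey,-ez]
E
python3 -c "
from h import *
st([.6005,.2555,.41])"
```

```text
12.07 q [ 0.01  0.4  -0.71  1.33  0.26  1.49  0.56] tcp [0.6002 0.2366 0.4179] yawy 71.0 z [ 0.009 -0.002 -1.   ] F [ 0.3 -0.   0.2] w 0.0501
shift [ 6.  17.9  7.9] turn [ 0.     0.009 -0.206]
```

play_rows([
  [50,[3,9,4],[0,0.005,-0.1]],
  [50,[6,18,8],[0,0.009,-0.2]],
  [50,[6,18,10],[0,0.009,-0.2]],
  [50,[6,18,25],[0,0.009,-0.2]],
  [50,[6,18,50],[0,0.009,-0.2]],
  [50,[6,18,75],[0,0.009,-0.2]],
  [50,[6,18,90],[0,0.009,-0.2]],
  [50,[6,18,94],[0,0.009,-0.2]],
], squeeze=30)

```text
clock: 13.08
tcp_pos: [0.601, 0.2547, 0.3228]
orientation: [-0.208, -3.133, 0.001]
contact_force: [0.6, -0.3, -0.7]
grip_width: 0.0503
```

Run:
```python
from h import *
st([.6005,.2555,.324])
im,d=snap('scene'); save(im[100:260,300:420],'bar.png',4)
```

```text
13.07 q [ 0.01  0.47 -0.74  1.46  0.32  1.34  0.69] tcp [0.601  0.2547 0.3228] yawy 82.39 z [-0.001 -0.001 -1.   ] F [ 0.6 -0.3 -0.7] w 0.0503
shift [ 0.6  0.8 -1.2] turn [-0.001 -0.001 -0.007]
```

View pics/bar.png

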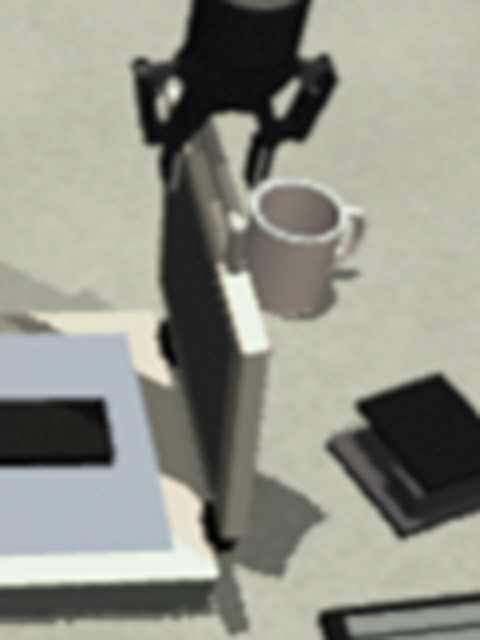

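The fingers straddle the bar (crop (205,150)). I close on it.

play_rows([
  [30,[0,0,0],[0,0,0]],
  [20,[0,0,0],[0,0,0]],
  [10,[0,0,0],[0,0,0]],
  [5,[0,0,0],[0,0,0]],
  [5,[0,0,0],[0,0,0]],
  [5,[0,0,0],[0,0,0]],
])

```text
clock: 13.88
tcp_pos: [0.6014, 0.2553, 0.3239]
orientation: [0.208, 3.134, 0.001]
contact_force: [-0.6, -1.0, 5.6]
grip_width: 0.0109
```

```bash
cat >> h.py <<'E'
H=np.r_[588.7,162,0]/1000+.126*ey+.076*ez
def arc(ths):
    # shifts along tool axes (mm) from current TCP for lid angles, radius .268, keeping the present offset bar->tcp
    o=r.get_obs(); t=o['tcp_pos']; g=t+.0187*ez-H; y,z=g@ey,g[2]; th0=np.arctan2(z,-y)
    print('theta',th0,'rad',np.hypot(y,z),'x',g@ex)
    B=lambda th:H+.268*(-np.cos(th)*ey+np.sin(th)*ez)
    for th in ths: print(round(th,3),(tool(t+(B(th)-B(th0))-0*ex)).round(1).tolist())
E
python3 -c "
from h import *
st([0,0,0]); arc(np.arange(1.4,.9,-.05))"
```

```text
13.88 q [ 0.01  0.47 -0.74  1.46  0.32  1.34  0.69] tcp [0.6014 0.2553 0.3239] yawy 82.41 z [ 0.  0. -1.] F [-0.6 -1.   5.6] w 0.0109
shift [ 562.5 -332.6  323.6] turn [ 0.     0.    -0.007]
theta 1.4518546350292074 rad 0.26846812178057516 x 0.0008725991858092486
1.4 [-0.1, -13.8, 2.0]
1.35 [-0.2, -26.9, 4.6]
1.3 [-0.3, -39.9, 7.9]
1.25 [-0.4, -52.7, 11.8]
1.2 [-0.4, -65.3, 16.3]
1.15 [-0.5, -77.7, 21.5]
1.1 [-0.6, -89.8, 27.2]
1.05 [-0.7, -101.6, 33.6]
1.0 [-0.8, -113.0, 40.5]
0.95 [-0.8, -124.1, 48.1]
```

play_rows([
  [5,[0,-6,0.8],[0,0,0]],
  [5,[0,-13.8,2],[0,0,0]],
  [5,[-0.2,-26.9,4.6],[0,0,0]],
  [5,[-0.3,-39.9,7.9],[0,0,0]],
  [5,[-0.4,-52.7,11.8],[0,0,0]],
  [5,[-0.4,-65.3,16.3],[0,0,0]],
  [5,[-0.5,-77.7,21.5],[0,0,0]],
  [5,[-0.5,-77.7,21.5],[0,0,0]],
], squeeze=45)

```text
clock: 14.88
tcp_pos: [0.5911, 0.1757, 0.3013]
orientation: [-0.211, -3.133, 0.004]
contact_force: [-1.5, -1.0, -0.8]
grip_width: 0.0103
```

```bash
python3 -c "
from h import *
st([0,0,0]); arc(np.arange(1.15,.7,-.05))"
```

```text
14.88 q [ 0.15  0.42 -0.73  1.58  0.29  1.26  0.8 ] tcp [0.5911 0.1757 0.3013] yawy 82.29 z [-0.002 -0.002 -1.   ] F [-1.5 -1.  -0.8] w 0.0103
shift [ 561.8 -252.6  302.8] turn [-0.003 -0.002 -0.009]
theta 1.1399893648328885 rad 0.26853727307060865 x 0.0006907566884392265
1.15 [0.0, 2.4, -1.1]
1.1 [-0.1, -9.6, 4.7]
1.05 [-0.2, -21.4, 11.1]
1.0 [-0.3, -32.8, 18.1]
0.95 [-0.4, -43.9, 25.6]
0.9 [-0.5, -54.6, 33.7]
0.85 [-0.6, -64.8, 42.3]
0.8 [-0.7, -74.7, 51.5]
0.75 [-0.8, -84.0, 61.1]
```

play_rows([
  [5,[-0.1,-9.6,4.7],[0,0,0]],
  [5,[-0.2,-21.4,11.1],[0,0,0]],
  [5,[-0.3,-32.8,18.1],[0,0,0]],
  [5,[-0.4,-43.9,25.6],[0,0,0]],
  [5,[-0.5,-54.6,33.7],[0,0,0]],
  [5,[-0.6,-64.8,42.3],[0,0,0]],
  [5,[-0.7,-74.7,51.5],[0,0,0]],
  [5,[-0.7,-74.7,51.5],[0,0,0]],
])

```text
clock: 15.88
tcp_pos: [0.5813, 0.0994, 0.2488]
orientation: [-0.214, -3.131, 0.007]
contact_force: [-1.2, -1.6, -0.6]
grip_width: 0.0101
```

Run:
```python
from h import *
st([0,0,0]); arc(np.arange(.8,.3,-.05))
im,d=snap('scene'); save(im[80:270,240:400],'bar2.png',3)
```

```text
15.88 q [ 0.27  0.41 -0.71  1.71  0.29  1.14  0.91] tcp [0.5813 0.0994 0.2488] yawy 82.19 z [-0.004 -0.004 -1.   ] F [-1.2 -1.6 -0.6] w 0.0101
shift [ 561.6 -176.4  251.3] turn [-0.005 -0.003 -0.011]
theta 0.7920350735198514 rad 0.26905980730287354 x 0.00048315593456143684
0.8 [0.0, 1.5, -1.5]
0.75 [-0.1, -7.8, 8.1]
0.7 [-0.2, -16.7, 18.2]
0.65 [-0.4, -25.0, 28.7]
0.6 [-0.5, -32.8, 39.6]
0.55 [-0.6, -40.0, 50.9]
0.5 [-0.7, -46.7, 62.5]
0.45 [-0.8, -52.7, 74.4]
0.4 [-0.9, -58.2, 86.7]
0.35 [-1.0, -63.1, 99.1]
```

View pics/bar2.png

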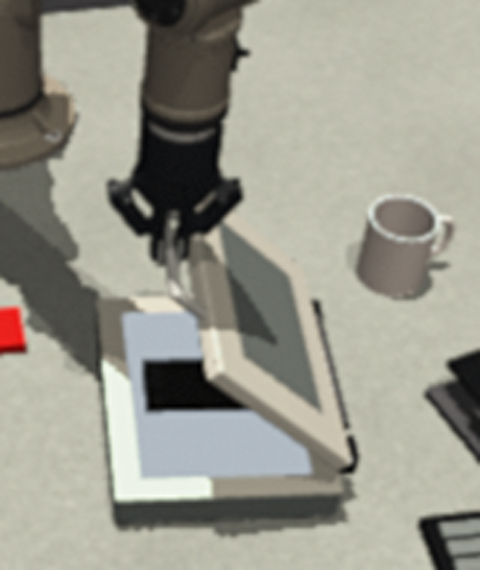

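The lid follows at about 45°, with the bar held at crop (175,255). I continue down.

play_rows([
  [5,[-0.1,-7.8,8.1],[0,0,0]],
  [5,[-0.2,-16.7,18.2],[0,0,0]],
  [5,[-0.4,-25,28.7],[0,0,0]],
  [5,[-0.5,-32.8,39.6],[0,0,0]],
  [5,[-0.6,-40,50.9],[0,0,0]],
  [5,[-0.7,-46.7,62.5],[0,0,0]],
  [5,[-0.8,-52.7,74.4],[0,0,0]],
  [5,[-0.8,-52.7,74.4],[0,0,0]],
])

```text
clock: 16.92
tcp_pos: [0.5746, 0.0467, 0.174]
orientation: [-0.214, -3.13, 0.007]
contact_force: [-0.1, -1.8, -1.0]
grip_width: 0.0102
```

```bash
python3 -c "
from h import *
st([0,0,0]); arc(np.arange(.45,.05,-.05))"
```

```text
16.93 q [ 0.33  0.46 -0.68  1.81  0.35  0.99  0.94] tcp [0.5746 0.0467 0.174 ] yawy 82.2 z [-0.004 -0.004 -1.   ] F [-0.1 -1.8 -1. ] w 0.0102
shift [ 562.2 -123.5  176.7] turn [-0.005 -0.004 -0.011]
theta 0.44896605849183135 rad 0.26881614378668645 x 0.00043219789555667753
0.45 [0.0, 0.1, -0.3]
0.4 [-0.1, -5.3, 12.0]
0.35 [-0.2, -10.2, 24.5]
0.3 [-0.3, -14.4, 37.2]
0.25 [-0.4, -18.0, 50.1]
0.2 [-0.5, -20.9, 63.2]
0.15 [-0.5, -23.2, 76.4]
0.1 [-0.6, -24.8, 89.7]
```

play_rows([
  [5,[-0.1,-5.3,12],[0,0,0]],
  [5,[-0.2,-10.2,24.5],[0,0,0]],
  [5,[-0.3,-14.4,37.2],[0,0,0]],
  [5,[-0.4,-18,50.1],[0,0,0]],
  [5,[-0.5,-20.9,63.2],[0,0,0]],
  [5,[-0.5,-23.2,76.4],[0,0,0]],
  [5,[-0.6,-24,83],[0,0,0]],
  [5,[-0.6,-24,83],[0,0,0]],
])

```text
clock: 17.92
tcp_pos: [0.5716, 0.0226, 0.0906]
orientation: [-0.213, -3.13, 0.006]
contact_force: [-0.7, 0.1, -2.0]
grip_width: 0.0106
```

```bash
python3 -c "
from h import *
st([0,0,0]); arc([.12,.1,.08,.06,.04,.02,.01,0,-.01])"
```

```text
17.93 q [ 0.32  0.56 -0.62  1.89  0.43  0.84  0.91] tcp [0.5716 0.0226 0.0906] yawy 82.2 z [-0.005 -0.004 -1.   ] F [-0.7  0.1 -2. ] w 0.0106
shift [562.9 -99.6  93.4] turn [-0.004 -0.004 -0.01 ]
theta 0.12451170407368858 rad 0.26848143017882864 x 0.0005071521337448961
0.12 [-0.0, -0.1, 1.2]
0.1 [-0.0, -0.7, 6.5]
0.08 [-0.1, -1.2, 11.9]
0.06 [-0.1, -1.5, 17.2]
0.04 [-0.1, -1.8, 22.6]
0.02 [-0.1, -1.9, 27.9]
0.01 [-0.1, -1.9, 30.6]
0 [-0.2, -1.9, 33.3]
-0.01 [-0.2, -1.9, 36.0]
```

play_rows([
  [5,[0,-0.5,5],[0,0,0]],
  [5,[0,-1,10],[0,0,0]],
  [5,[0,-1.4,15],[0,0,0]],
  [5,[0,-1.7,20],[0,0,0]],
  [5,[0,-1.8,24],[0,0,0]],
  [5,[0,-1.9,27],[0,0,0]],
  [5,[0,-1.9,29],[0,0,0]],
  [5,[0,-1.9,30],[0,0,0]],
])

```text
clock: 18.92
tcp_pos: [0.5714, 0.0209, 0.0607]
orientation: [-0.213, -3.13, 0.006]
contact_force: [-0.4, 0.6, 3.1]
grip_width: 0.0104
```

play_rows([
  [5,[0,0,0.5],[0,0,0]],
  [5,[0,0,1],[0,0,0]],
  [5,[0,0,1.5],[0,0,0]],
  [5,[0,0,2],[0,0,0]],
  [5,[0,0,2],[0,0,0]],
])

```text
clock: 19.55
tcp_pos: [0.5715, 0.0208, 0.0603]
orientation: [-0.213, -3.131, 0.008]
contact_force: [-5.6, -0.3, 14.6]
grip_width: 0.0103
```

The lid has met the diary at the level angle. I ease off the pressure, then release with a small opening.

play_rows([
  [5,[0,0,-0.2],[0,0,0]],
  [5,[0,0,-0.2],[0,0,0]],
  [18,[0,0,0],[0,0,0]],
  [26,[0,0,0],[0,0,0]],
  [28,[0,0,0],[0,0,0]],
  [28,[0,0,0],[0,0,0]],
  [28,[0,0,0],[0,0,0]],
])

```text
clock: 20.42
tcp_pos: [0.5715, 0.0208, 0.0603]
orientation: [-0.213, -3.131, 0.008]
contact_force: [-0.7, 0.1, -0.4]
grip_width: 0.028
```

```bash
python3 -c "
from h import *
st(H-.126*ey+.2*ez); arc([0])"
```

```text
20.43 q [ 0.31  0.6  -0.59  1.9   0.47  0.78  0.88] tcp [0.5715 0.0208 0.0603] yawy 82.21 z [-0.004 -0.005 -1.   ] F [-0.7  0.1 -0.4] w 0.028
shift [   2.8  141.1 -216.5] turn [-0.005 -0.003 -0.01 ]
theta 0.011067691532134608 rad 0.26822824552064894 x 0.0006380454540724162
0 [-0.0, -0.0, 3.0]
```

play_rows([
  [28,[0,0,-10],[0,0,0]],
  [28,[0,0,-30],[0,0,0]],
  [28,[0,0,-60],[0,0,0]],
  [20,[0,20,-85],[0,0,0]],
  [5,[1,60,-85],[0,0,0]],
  [0,[2,100,-80],[0,0,0]],
  [0,[3,130,-65],[0,0,0]],
  [0,[3,141,-55],[-0.005,-0.003,0]],
])

```text
clock: 21.42
tcp_pos: [0.5879, 0.1638, 0.1155]
orientation: [0.209, 3.134, 0.002]
contact_force: [0.2, -0.0, 0.5]
grip_width: -0.0001
```

Run:
```python
from h import *
st(np.r_[.5887,.162,.086])
im,d=snap('scene'); W=world('scene',d)
m=(abs(W[...,2]-.086)<.02)&(W[...,0]>.45)&(W[...,0]<.73)&(W[...,1]>.06)&(W[...,1]<.26)
P=W[m]; q=(P-[.5887,.162,0]); A=np.c_[q@ex,q@ey,np.ones(len(q))]; c=np.linalg.lstsq(A,P[:,2],rcond=None)[0]; print('lid plane',c,len(P))
```

```text
21.43 q [ 0.1   0.58 -0.65  1.78  0.43  0.92  0.71] tcp [0.5879 0.1638 0.1155] yawy 82.38 z [ 0.001  0.001 -1.   ] F [ 0.2 -0.   0.5] w -0.0001
shift [-1.  -1.7 29.5] turn [ 0.002  0.001 -0.007]
lid plane [-0.00734108  0.00321225  0.08641727] 3373
```

Lid level, top at 86 mm. I lower to just above it, then press in small steps.

play_rows([
  [0,[-1,-2,8],[0,0,0]],
  [0,[-1,-2,16],[0,0,0]],
  [0,[-1,-2,22],[0,0,0]],
  [0,[-1,-2,26],[0,0,0]],
  [0,[-1,-2,27.5],[0,0,0]],
  [0,[-1,-2,28],[0,0,0]],
])

```text
clock: 22.22
tcp_pos: [0.588, 0.1614, 0.0862]
orientation: [-0.209, -3.134, -0.002]
contact_force: [-0.9, -0.1, 3.8]
grip_width: -0.0001
```

play_rows([
  [0,[0,0,0.5],[0,0,0]],
  [0,[0,0,1],[0,0,0]],
  [0,[0,0,1.5],[0,0,0]],
  [0,[0,0,1.5],[0,0,0]],
])

```text
clock: 22.72
tcp_pos: [0.588, 0.1614, 0.0861]
orientation: [0.209, 3.135, 0.0]
contact_force: [-5.0, -2.4, 11.5]
grip_width: 0.0002
```

play_rows([
  [0,[0,0,1.9],[0,0,0]],
  [0,[0,0,1.9],[0,0,0]],
])

```text
clock: 22.98
tcp_pos: [0.588, 0.1614, 0.0861]
orientation: [0.209, 3.134, -0.001]
contact_force: [-5.8, -2.7, 15.7]
grip_width: -0.0
```

play_rows([
  [0,[0,0,1.8],[0,0,0]],
  [0,[0,0,1.8],[0,0,0]],
  [0,[0,0,1.8],[0,0,0]],
  [0,[0,0,1.8],[0,0,0]],
  [0,[0,0,1.8],[0,0,0]],
  [0,[0,0,1.8],[0,0,0]],
  [0,[0,0,1.8],[0,0,0]],
  [0,[0,0,1.8],[0,0,0]],
])

```text
clock: 23.98
tcp_pos: [0.588, 0.1613, 0.0861]
orientation: [0.209, 3.133, -0.003]
contact_force: [-6.7, -2.3, 14.7]
grip_width: -0.0003
```

play_rows([
  [0,[0,0,1.8],[0,0,0]],
  [0,[0,0,1.8],[0,0,0]],
  [0,[0,0,1.8],[0,0,0]],
  [0,[0,0,1.8],[0,0,0]],
  [0,[0,0,1.8],[0,0,0]],
  [0,[0,0,1.8],[0,0,0]],
  [0,[0,0,1.8],[0,0,0]],
  [0,[0,0,1.8],[0,0,0]],
])

```text
clock: 24.98
tcp_pos: [0.588, 0.1614, 0.0861]
orientation: [0.209, 3.133, -0.005]
contact_force: [-6.0, -2.8, 14.9]
grip_width: -0.0
```

play_rows([
  [0,[0,0,1.8],[0,0,0]],
  [0,[0,0,1.8],[0,0,0]],
  [0,[0,0,1.8],[0,0,0]],
])

```text
clock: 25.35
tcp_pos: [0.588, 0.1614, 0.0861]
orientation: [0.209, 3.132, -0.006]
contact_force: [-5.8, -3.2, 15.4]
grip_width: -0.0003
```

Held about 15 N for over 2 s. I let go, rise and check.

play_rows([
  [0,[0,0,-1],[0,0,0]],
  [0,[0,0,-5],[0,0,0]],
  [0,[0,0,-20],[0,0,0]],
  [0,[0,-10,-50],[0,0,0]],
  [0,[0,-40,-90],[0,0,0]],
  [0,[0,-80,-130],[0,0,0]],
  [0,[0,-130,-160],[0,0,0]],
  [0,[0,-180,-190],[0,0,0]],
])

```text
clock: 26.35
tcp_pos: [0.5634, -0.0174, 0.2789]
orientation: [0.208, 3.131, -0.006]
contact_force: [1.0, 0.2, 1.0]
grip_width: 0.0002
```

play_rows([
  [0,[0,-30,0],[0,0,0]],
  [0,[0,-60,0],[0,0,0]],
  [0,[0,-80,0],[0,0,0]],
  [0,[0,-80,0],[0,0,0]],
])

```text
clock: 26.85
tcp_pos: [0.5526, -0.0983, 0.2797]
orientation: [0.213, 3.13, -0.007]
contact_force: [0.1, 0.1, -0.7]
grip_width: 0.0001
```

Run:
```python
from h import *
st()
im,d=snap('scene'); W=world('scene',d)
m=(abs(W[...,2]-.086)<.02)&(W[...,0]>.45)&(W[...,0]<.73)&(W[...,1]>.06)&(W[...,1]<.26)
P=W[m]; q=(P-[.5887,.162,0]); A=np.c_[q@ex,q@ey,np.ones(len(q))]; print('lid plane',np.linalg.lstsq(A,P[:,2],rcond=None)[0],len(P))
save(im,'final.png',1.5)
```

```text
26.85 q [ 0.61  0.32 -0.68  1.74  0.22  1.16  1.3 ] tcp [ 0.5526 -0.0983  0.2797] yawy 82.21 z [ 0.004 -0.005 -1.   ] F [ 0.1  0.1 -0.7] w 0.0001
lid plane [-0.00446681  0.00303468  0.08628066] 3974
```

View pics/final.png

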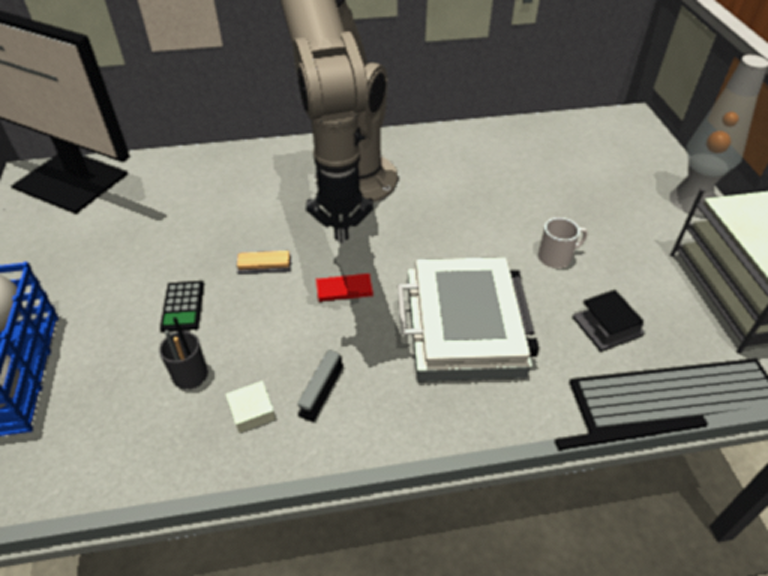

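The lid is closed and level at (470,310). The stapler, punch, mug, red slab, calculator and the rest are at their first pixels, and the arm is clear.

```bash
python3 -c "
from bench import r
print(r.hand_in())"
```

```text
the job is handed in; nothing more can be done
None
```

The job is done and handed in at about 27 s of the 72 s allowed; the hand-in gives no verdict.

- **Diary:** I set it down flat on the glass and released it only once it was in firm contact (about 7 N), with the lid still open. It lay inside the window with at least 13 mm to spare by the top camera.
- **Lid:** I lowered it by its bar, held all the way, until it met the diary level. That contact briefly reached about 15 N before I eased off and let go of the bar.
- **Press:** I pressed the middle of the lid with 14.7–15.7 N for about 2.4 s. A sideways force of about 6–7 N showed on the tool as well.
- **Last checks:** The lid is level within about 0.005 rad, with its top at 86 mm, so it rests on the diary. The arm is clear and touching nothing, and by eye the other things on the desk are where they were.

**What disagreed:**
- The diary was gripped about 1 cm off its middle, which I allowed for when placing it.
- The scene camera put the diary about 5 mm further along x than the top camera did, well within the margin on that side.

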